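Snap the parts-box lid shut all round

TASK

The lid lies on the blue parts box, but its rim is still sprung up along all four sides. With shut fingertips press the four rim sections down one after the other, until each has clicked shut and lies flush. Do not lift or tip the box or push it out of its place, leave the other parts on the counter alone, and finish clear of everything.

Things in the scene. Friction and masses are not known exactly. Their poses are not given: they have to be found in the camera images.
- parts_box: blue loose box, about 1.5 kg, 150 mm (x) by 200 mm (y), 92 mm high over its flat grey lid; origin at the centre of its underside, z up, -x side roughly to the robot (yaw up to 0.6 rad). Lid middle and corners are firm; along each side between the corners is one sprung rim section 36 mm deep. A grey bar handle 80 mm long (y) stands mid-lid, its top 120 mm over the counter
- near_rim (a joint): rim section on the robot's side (box -x), 128 mm long, hinged along its inner edge: 0 rad = sprung up (outer edge 12 mm high, pressing spot 9 mm), 0.34 = shut, flush with the lid. Pressed at its spot it resists with up to about 8 N; past 0.2 it snaps to 0.34 by itself and stays; let go before that, it springs back up
- far_rim (a joint): rim section on the side away from the robot (box +x), 128 mm long, hinged along its inner edge: 0 rad = sprung up (outer edge 12 mm high, pressing spot 9 mm), 0.34 = shut, flush with the lid. Pressed at its spot it resists with up to about 8 N; past 0.2 it snaps to 0.34 by itself and stays; let go before that, it springs back up
- left_rim (a joint): rim section on the robot's left end (box +y), 78 mm long, hinged along its inner edge: 0 rad = sprung up (outer edge 12 mm high, pressing spot 9 mm), 0.34 = shut, flush with the lid. Pressed at its spot it resists with up to about 8 N; past 0.2 it snaps to 0.34 by itself and stays; let go before that, it springs back up
- right_rim (a joint): rim section on the robot's right end (box -y), 78 mm long, hinged along its inner edge: 0 rad = sprung up (outer edge 12 mm high, pressing spot 9 mm), 0.34 = shut, flush with the lid. Pressed at its spot it resists with up to about 8 N; past 0.2 it snaps to 0.34 by itself and stays; let go before that, it springs back up
- near_press (a point): pressing spot of the near rim section (three thin dark ribs) as it lies once shut: on the top face, mid-length, 26 mm out from the hinge, 11 mm in from the outer edge; fixed to the box at [-0.067, 0, 0.092] in the box frame, turned as the box. While sprung up, the section's surface is 9 mm above it
- far_press (a point): pressing spot of the far rim section (three thin dark ribs) as it lies once shut: on the top face, mid-length, 26 mm out from the hinge, 11 mm in from the outer edge; fixed to the box at [0.067, 0, 0.092] in the box frame, turned as the box. While sprung up, the section's surface is 9 mm above it
- left_press (a point): pressing spot of the left rim section (three thin dark ribs) as it lies once shut: on the top face, mid-length, 26 mm out from the hinge, 11 mm in from the outer edge; fixed to the box at [0, 0.092, 0.092] in the box frame, turned as the box. While sprung up, the section's surface is 9 mm above it
- right_press (a point): pressing spot of the right rim section (three thin dark ribs) as it lies once shut: on the top face, mid-length, 26 mm out from the hinge, 11 mm in from the outer edge; fixed to the box at [0, -0.092, 0.092] in the box frame, turned as the box. While sprung up, the section's surface is 9 mm above it
- oil_filter: bystander: white oil filter can, 76 mm across, 95 mm tall, origin at the centre of its underside
- bearing: bystander: steel bearing ring lying flat, 72 mm across, 22 mm high, origin at the centre of its underside
- carton: bystander: plain cardboard carton, 90 by 60 by 45 mm high, origin at the centre of its underside

How it is judged:
By the outcome, as a careful person would: the job done as asked, in the order asked, and still so for the second after the job is handed in, with the robot touching nothing.
It also fails if it takes over 50 s, if anything falls off the work surface, if the arm or the gripper's body presses on something with over 40 N, if the wrist force passes 120 N, or if a joint passes its speed limit or range.

ROBOT

A 7-joint arm with a two-finger parallel gripper is mounted at the origin on the work surface. World frame = base frame: x ahead of the robot, y to its left, z up, the work surface at z = 0. Lengths are in m, angles in rad, forces in N, time in s.
With the tool pointing down it reaches from about 0.4 to 0.9 m from the base axis. Payload 5.6 kg.
Tool frame: the origin (TCP) lies midway between the tips of the shut fingers; the grasp point (between the pads) lies 19 mm behind it; z points along the fingers, y is the line along which they close (so a half turn about z gives the same grasp; the last joint's range is limited). The gripper opens to 92 mm and grips with 3 to 60 N. Pads are 20 mm wide; open, the fingers measure 128 mm over their backs; the gripper's body (75 mm by 189 mm) begins 69 mm behind the grasp point.
Start: joints at [1.07, 0.468, -0.012, 1.603, 0.006, 1.071, -0.056], TCP at [0.287, -0.583, 0.215] pointing down, gripper open.
Joint ranges: [-2.53, 2.53], [-0.31, 2.02], [-1.57, 1.55], [0.28, 2.44], [-1.29, 4.43], [0.15, 1.84], [-2.92, 2.92]. Speed limits (rad/s): [2.57, 2.57, 3.14, 3.14, 3.14, 3.14, 3.14].

INTERFACE

Orientations are given as a 3x3 rotation matrix whose columns are the frame's x, y, z axes.
In Python, from station import env, effector, solver, viewer, workorder, search_frame, tip_of gives the robot as it stands. Calls block until the motion is done:
- env.reach(position, orientation): joint-space move of the TCP to a pose.
- env.movel(position, frame=None, rate=0.15): straight line of the TCP; frame=None keeps the orientation; rate is the mean speed in m/s.
- env.goto_joints(angles): joint-space move.
- effector.release() and effector.grasp(squeeze=None): open the fingers fully, or close them until they stop; squeeze is the grip in N (None keeps the last).
- env.pause(seconds).
- solver.inverse_kinematics(position, orientation): joint angles nearest the present ones, or None.
- env.sense(): the state.
- viewer.read_camera(name): name is "side" or "top" or "wrist"; returns (picture, depth): 400x640x3 uint8, red, green, blue; 400x640 float32, m along the optical axis (not along the pixel's ray), 0 where there is no reading.
- viewer.camera_info(name): a dict with "intrinsics" (3x3 intrinsics, pixels), "eye" and "rotation" of the camera in the world; the wrist camera has in their place "T_tool_cam" (4x4, takes a point from camera to tool coordinates, whose origin is the TCP and whose axes are the flange's). Camera axes: x right, y up, looking along -z (the intrinsics and any distortion apply to the point x, -y, -z); pixel columns grow to the right and rows downward; lengths in m; the calibration is good to about 2 mm. A picture is of the moment at which its call begins: read the wrist's pose just before it. camera_info takes no time and is no camera call.
A pose or a line that the arm cannot do raises env.PlanningError and nothing moves.
- workorder.finish_job(): hands the job in; it is judged then, once.
Trained networks look in the newest picture that a camera, given by its name, has taken for a name from the list of things; names that differ only in an ending like _2 or _b are one class to them, and where a whole thing is asked for, a point or a joint stands for the part that bears it (a point fixed in the world has none). Each returns a list of dicts, best first, with "score" (0 to 1); they miss things now and then, are a little off and sometimes report something else, mostly with a low value. They report only what shows in the picture. A call takes as long as a camera call.
- search_frame(camera, name): "at" ([x, y, z] in m, in world coordinates, good to about 4 mm: the middle of the surface that is visible of it).
- tip_of(camera, name): "at" ([x, y, z] in m, in world coordinates, good to about 4 mm: a listed point, or the origin of a listed thing).
The state is a dict: "t": time; "joint_positions": joint angles; "joint_velocities": joint speeds; "tau": joint torques, N m; "ee_pos": TCP position; "tcp_rot": TCP orientation; "wrist_force": force on the tool from outside, world axes, zero at the start; "moment": the same for the moment, N m; "gripper_width": finger opening in m; "grasp_force": force on a finger pad.
Only numpy, scipy, OpenCV 4.12 (cv2) and the standard library are available. Lean on these libraries where they do the work, as an engineer would, in place of code of your own. Each camera call takes 0.05 s, during which the arm holds its last target. There are 200 camera calls.

## Working session

There is one attempt and no reset: what is moved stays moved. The work goes in short steps, each a Python script; the robot and the scene stay as the last script left them, time stands still between calls to the robot, and variables do not carry over. Pictures are saved under pics/ and viewed, at most 10 in all, crops included, and the job is handed in when it is done.

```bash
mkdir -p pics; ls
python3 - <<'E'
from station import env, effector, solver, viewer, workorder, search_frame, tip_of
import cv2, numpy as np
for c in ["top","side"]:
    im,d=viewer.read_camera(c); cv2.imwrite(f"pics/{c}0.png",im[:,:,::-1])
    np.save(f"pics/{c}d.npy",d)
    for n in ["near_press","far_press","left_press","right_press","parts_box"]:
        print(c,n,[(np.round(r["at"],4),round(r["score"],2)) for r in tip_of(c,n)[:2]])
    for n in ["oil_filter","bearing","carton"]:
        print(c,n,[(np.round(r["at"],3),round(r["score"],2)) for r in tip_of(c,n)[:2]])
s=env.sense();print(s["t"],s["ee_pos"],s["tcp_rot"],s["wrist_force"])
E
```

```text
pics
top near_press [(array([ 0.5147, -0.0845,  0.0937]), 0.84)]
top far_press [(array([ 0.6249, -0.16  ,  0.0881]), 0.64)]
top left_press [(array([ 0.6153, -0.0415,  0.092 ]), 0.72)]
top right_press [(array([ 0.5158, -0.1946,  0.0944]), 0.87)]
top parts_box [(array([ 0.5675, -0.1181,  0.0024]), 0.92)]
top oil_filter [(array([0.699, 0.031, 0.002]), 0.64)]
top bearing [(array([ 0.71 , -0.202,  0.002]), 0.75)]
top carton [(array([ 0.483, -0.308,  0.   ]), 0.96), (array([ 0.512, -0.085,  0.092]), 0.64)]
side near_press [(array([ 0.5112, -0.0855,  0.0893]), 0.7)]
side far_press [(array([ 0.6203, -0.1553,  0.0957]), 0.73), (array([ 0.7139, -0.1998, -0.0018]), 0.47)]
side left_press [(array([ 0.6158, -0.0425,  0.0899]), 0.95)]
side right_press [(array([ 0.5177, -0.1909,  0.0861]), 0.89), (array([ 0.6165, -0.0426,  0.0901]), 0.68)]
side parts_box [(array([ 0.5685, -0.1212,  0.0029]), 0.91)]
side oil_filter [(array([ 0.701,  0.031, -0.   ]), 0.88), (array([ 0.512, -0.084,  0.091]), 0.63)]
side bearing [(array([ 0.712, -0.203, -0.003]), 0.8)]
side carton [(array([ 0.484, -0.309, -0.002]), 0.67)]
0.9 [ 0.28723328 -0.58310493  0.21460043] [[ 8.97060558e-01  4.41907631e-01 -2.95582359e-05]
 [ 4.41907629e-01 -8.97060557e-01 -5.73962807e-05]
 [-5.18793821e-05  3.84259296e-05 -9.99999998e-01]] [ 6.10224852e-02 -2.77209220e-04 -1.03706044e+00]
```

View pics/top0.png

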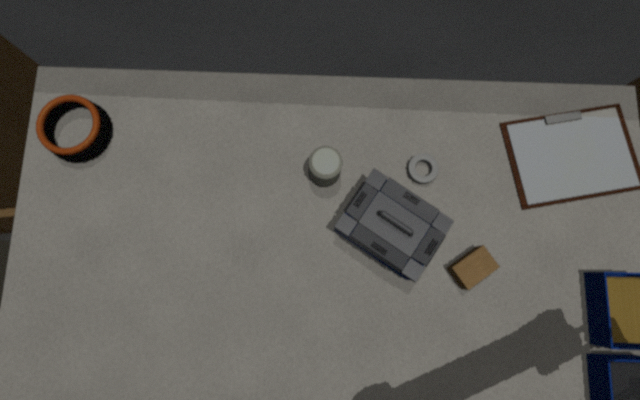

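View pics/side0.png

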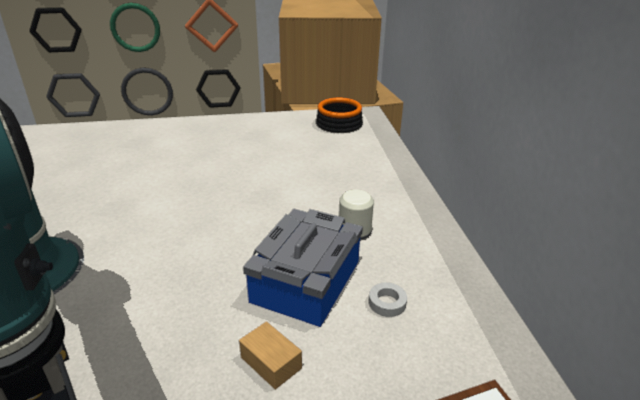

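The networks' points match the pictures: the box is at top px (395,224), with ribs on all four sides, and the bystanders are clear of it. The point spacings (131 and 181 mm) and heights also fit, giving a yaw of about -0.58. Next I'll hover, refine with the wrist camera, and press the near rim.

```bash
cat > h.py <<'E'
from station import env, effector, solver, viewer, workorder, search_frame, tip_of
import numpy as np, json
P={"near":(-.067,0),"far":(.067,0),"left":(0,.092),"right":(0,-.092)}
def fit(obs):   # obs: list of (box xy, world xy) -> centre, yaw
    b=np.array([o[0] for o in obs]);w=np.array([o[1] for o in obs])
    z=lambda a:a[:,0]+1j*a[:,1]
    B=z(b)-z(b).mean();W=z(w)-z(w).mean()
    yaw=np.angle((W*B.conj()).sum());c=z(w).mean()-np.exp(1j*yaw)*z(b).mean()
    res=np.abs(z(w)-c-np.exp(1j*yaw)*z(b))
    return c.real,c.imag,yaw,res
def R(a):       # tool y along world angle a, z down; half turn nearest the present
    y=np.array([np.cos(a),np.sin(a),0]);
    if y@np.array(env.sense()["tcp_rot"])[:,1]<0: y=-y
    z=np.array([0,0,-1.]);return np.c_[np.cross(y,z),y,z]
def force(): return np.array(env.sense()["wrist_force"])
def press(n,pose):
    cx,cy,yaw=pose;c,s=np.cos(yaw),np.sin(yaw);b=P[n]
    x,y=cx+c*b[0]-s*b[1],cy+s*b[0]+c*b[1]
    rot=R(yaw+(np.pi/2 if n in("near","far") else 0))
    env.reach([x,y,.15],rot); f0=force()
    env.movel([x,y,.108],rate=.08)
    log=[]
    for z in np.arange(.106,.0895,-.001):
        env.movel([x,y,z],rate=.02); f=force()-f0
        log.append((round(float(z)*1e3),round(float(f[2]),1)))
        if z<.0965 and f[2]>14 or f[2]>25: break
    env.movel([x,y,.15],rate=.15)
    print(n,log,"t",env.sense()["t"],"xy",x,y)
E
python3 - <<'E'
from h import *
import cv2
effector.grasp(10)
env.reach([.50,-.165,.36],R(-.58+np.pi/2))
im,d=viewer.read_camera("wrist");cv2.imwrite("pics/w1.png",im[:,:,::-1])
obs=[((-.067,0),(.513,-.085)),((.067,0),(.6226,-.1577)),((0,.092),(.6155,-.042)),((0,-.092),(.5167,-.193))]
for n in P:
    r=tip_of("wrist",n+"_press")[:1]
    for q in r: print(n,np.round(q["at"],4),round(q["score"],2))
    if r and r[0]["score"]>.6 and abs(r[0]["at"][2]-.092)<.012:
        o=(P[n],tuple(r[0]["at"][:2]))
        obs.append(o)
f=fit(obs);print(f, fit(obs[4:]) if len(obs)>6 else "");json.dump([float(v) for v in f[:3]],open("pose.json","w"))
s=env.sense();print(s["t"],s["gripper_width"],s["joint_positions"])
E
```

```text
near [ 0.5097 -0.0794  0.0945] 0.9
far [ 0.6231 -0.1561  0.0875] 0.74
left [ 0.6206 -0.0409  0.089 ] 0.75
right [ 0.517  -0.1952  0.093 ] 0.64
(np.float64(0.567275), np.float64(-0.11866249999999999), np.float64(-0.5871150123517611), array([0.00376679, 0.00197528, 0.00274031, 0.00228976, 0.00279835,
       0.00032516, 0.00263397, 0.00069176])) (np.float64(0.5676), np.float64(-0.1179), np.float64(-0.5924736275093201), array([0.0025611 , 0.00079034, 0.00176244, 0.00124913]))
4.275 0.00050101864202446 [ 0.36912903  0.14566958 -0.12720404  1.70812927  0.0192001   1.28944887
 -1.91378422]
```

View pics/w1.png

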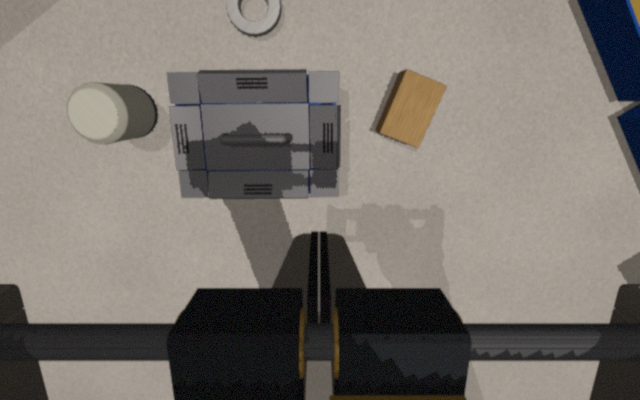

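The wrist view shows all four rib spots at px (258,188), (252,83), (182,138) and (328,138), with the box edges aligned to the image. This matches a yaw of about -0.59, so I'll press the near rim.

Run:
```python
from h import *
press("near",json.load(open("pose.json")))
```

```text
near [(106, -0.2), (105, -0.1), (104, 2.9), (103, 7.4), (102, 4.8), (101, 4.5), (100, 3.7), (99, 2.4), (98, 0.3), (97, -0.4), (96, 0.1), (95, 0.4), (94, 0.4), (93, -0.4), (92, 4.3), (91, 12.9), (90, 20.5)] t 10.6583 xy 0.5114946649933864 -0.0815470823605613
```

Force rose, dropped off at the snap, and then met the firm lid at z=0.092, so near has clicked shut. Now the other three.

Run:
```python
from h import *
import cv2
pose=json.load(open("pose.json"))
press("far",pose)
s=env.sense();env.movel([s["ee_pos"][0],s["ee_pos"][1],.2])
for n in("left","right"):
    cx,cy,_=pose
    press(n,pose)
    s=env.sense();env.movel([s["ee_pos"][0],s["ee_pos"][1],.2])
    
s=env.sense();print(s["t"],s["wrist_force"])
```

```text
far [(106, -0.8), (105, -0.5), (104, 1.3), (103, 4.8), (102, 3.6), (101, 4.0), (100, 4.2), (99, 0.3), (98, -0.2), (97, -1.7), (96, -1.6), (95, -1.3), (94, -1.6), (93, -1.0), (92, 3.0), (91, 8.5), (90, 13.3)] t 16.7333 xy 0.6230553350066136 -0.15577791763943868
left [(106, -0.8), (105, -0.5), (104, 1.8), (103, 5.7), (102, 3.9), (101, 3.3), (100, 2.4), (99, 0.1), (98, -0.9), (97, -0.8), (96, -0.5), (95, -1.2), (94, -0.1), (93, -1.3), (92, 3.1), (91, 7.5), (90, 13.1)] t 25.9333 xy 0.618239454072065 -0.042068607155097734
right [(106, -0.1), (105, -0.2), (104, 3.9), (103, 5.6), (102, 5.2), (101, 5.9), (100, 2.6), (99, 1.4), (98, -0.7), (97, 0.7), (96, 0.4), (95, 0.5), (94, 0.5), (93, -0.5), (92, 3.9), (91, 9.9), (90, 15.4)] t 32.675 xy 0.5163105459279349 -0.19525639284490226
33.1583 [ 0.53575558  0.03082997 -1.50494062]
```

All four show the same click signature. I'll retreat and check.

Run:
```python
from h import *
import cv2
env.movel([.47,-.185,.36],rate=.25)
im,d=viewer.read_camera("wrist");a=im[:,:,::-1]
b,_=viewer.read_camera("side");b=b[150:350,180:420,::-1]
cv2.imwrite("pics/end.png",np.vstack([cv2.resize(a,(480,300)),cv2.resize(b,(480,300*4//3-100))]))
obs=[]
for n in P:
    for c in("wrist","side"):
        if c=="side": pass
        r=tip_of(c,n+"_press")[:1]
        if r and r[0]["score"]>.6: obs.append((P[n],tuple(r[0]["at"][:2])))
print(fit(obs)[:3]);
for n in["oil_filter","bearing","carton"]:print(n,[np.round(r["at"],3) for r in tip_of("side",n)[:1]])
print(env.sense()["t"])
```

```text
(np.float64(0.5652105446532474), np.float64(-0.11730372461303203), np.float64(-0.5743374089032238))
oil_filter [array([ 0.702,  0.03 , -0.001])]
bearing [array([ 0.71 , -0.203,  0.001])]
carton [array([ 0.484, -0.306,  0.001])]
34.625
```

View pics/end.png

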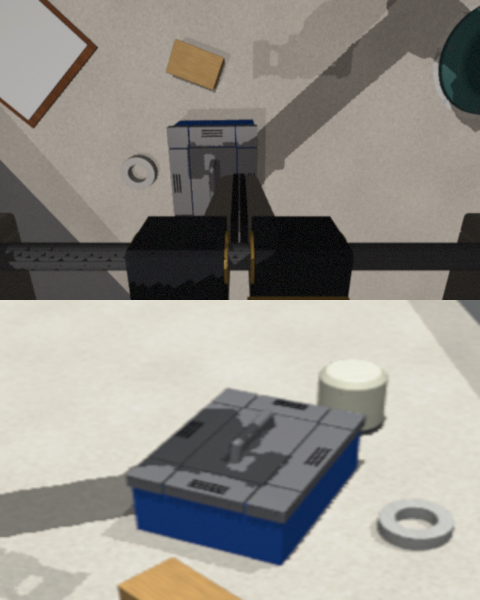

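The side view shows the lid flush on all four sides with no section raised. The box and bystanders are where they were, and the gripper is 0.24 m above the lid.

```bash
python3 -c "
from station import workorder
print(workorder.finish_job())"
```

```text
the job is handed in; nothing more can be done
None
```

I pressed the four rim sections shut in the order near, far, left, right; each clicked and the lid looks flush, the box and the other parts stayed in place, the arm is clear, and the job was handed in at about 35 s.

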